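# Free the glued hold-down and take the moulding out

### The arm

A 6-joint arm with a two-finger parallel gripper is mounted at the origin on the work surface. World frame = base frame: x ahead of the robot, y to its left, z up, the work surface at z = 0. Lengths are in mm, angles in rad, forces in N, time in s.
With the tool pointing down it reaches from about 275 to 825 mm from the base axis. Payload 4.9 kg.
Tool frame: the origin (TCP) lies at the very end of the fingers, on their centre line; the grasp point (between the pads) lies 19 mm behind it; z points along the fingers, y is the direction in which the jaws open and shut (so a half turn about z gives the same grasp; the last joint's range is limited). The gripper opens to 85 mm and grips with 20 to 120 N. Pads are 22 mm wide; open, the fingers measure 114 mm over their backs; the gripper's body (76 mm by 85 mm) begins 54 mm behind the grasp point. The pads swing forward as they close: fully open they stand 13 mm farther back than shut.
Start: joints at [1.192, 0.326, -0.193, 1.052, 0, 1.437], TCP at [133.292, 533.621, 231.281] pointing down, gripper open.
Joint ranges: [-2.65, 2.65], [-0.97, 1.79], [-1.3, 1.35], [-1.93, 2.1], [-1.47, 1.37], [-3.14, 3.14]. Speed limits (rad/s): [2.57, 2.57, 3.14, 3.14, 3.14, 3.14].

### API

Orientations are given as [roll, pitch, yaw] about the fixed x, y, z axes, in that order (R = Rz(yaw) Ry(pitch) Rx(roll)).
In Python, from bench import bot, solve_ik, imaging gives the robot as it stands. Calls block until the motion is done:
- bot.move_ptp(position, orientation): joint-space move of the TCP to a pose.
- bot.movel(position, rot=None, max_speed=150, threshold=None): straight line of the TCP; rot=None keeps the orientation; max_speed is the mean speed in mm/s. With threshold (N) it stops when the force on the tool has changed by that much, and returns True; else False.
- bot.move_j(angles): joint-space move.
- bot.grip(opening, effort=None): opening from 0.0 (shut) to 1.0 (fully open); effort is the grip in N (None keeps the last); returns when the fingers have stopped.
- bot.dwell(seconds).
- solve_ik(position, orientation): joint angles nearest the present ones, or None.
- bot.get_state(): the state.
- imaging.capture(name): name is "side" or "top"; returns the picture (480x640x3 uint8, blue, green, red); there is no depth.
- imaging.camera_model(name): a dict with "K" (3x3 intrinsics, pixels), "k1" (the pictures are not rectified: a ray, as slopes to the right and down, at radius r is drawn at 1 + k1 r^2 times it, then the intrinsics apply), "position" and "rotation" of the camera in the world. Camera axes: x right, y up, looking along -z (the intrinsics and any distortion apply to the point x, -y, -z); pixel columns grow to the right and rows downward; lengths in mm; the calibration is good to about 2 mm. A picture is of the moment at which its call begins. camera_model takes no time and is no camera call.
A pose or a line that the arm cannot do raises bot.IKError and nothing moves.
- bot.sign_off(): hands the job in, once; it reports no verdict.
The state is a dict: "t": time; "qpos": joint angles; "joint_velocities": joint speeds; "effort": joint torques, N m; "tcp_pos": TCP position; "orientation": TCP orientation; "contact_force": force on the tool from outside, world axes, zero at the start; "wrist_torque": the same for the moment, N m; "opening": opening from 0.0 (shut) to 1.0 (fully open).
Only numpy, scipy, OpenCV 4.12 (cv2) and the standard library are available. Lean on these libraries where they do the work, as an engineer would, in place of code of your own. Each camera call takes 0.05 s, during which the arm holds its last target. There are 200 camera calls.

### The job

The hold-down on the green framing jig is seized with dried glue: rock its red T-handle back and forth in small arcs, reversing as soon as it comes up hard so that the slim stem is never wrung, until it breaks free. Then turn it about a quarter turn counter-clockwise (seen from above) so that the steel toe is clear of the gilt moulding, lift the moulding out and lay it gently, right way up, in the middle of the blue felt pad. Leave the jar, the tape roll and the glue bottle where they are.

Things in the scene. Friction and masses are not known exactly. Their poses are not given: they have to be found in the camera images.
- jig: Fixed jig: green plate 235 x 84 x 8 mm and a dark post 58 mm across, 40 mm high. Origin on the post's axis at bench level, z up. The moulding starts along its x axis, centred at x = -102 mm, y = 0, underside 14 mm above the bench on a saddle 24 mm wide, boxed in by lips up to 26 mm above the bench at its ends; its middle 100 mm are free on both sides down to the plate.
- handle_grip (a point): Centre of the red T-handle on top of the post: a flat-sided bar 62 mm long (its x axis), 13 mm thick (its y axis), 22 mm high, 89 mm above the bench, on the post's vertical axis. Pinch it across its thickness from above. It turns only about the vertical; at the start it lies along the moulding.
- toe (a joint): Angle (rad) of the spindle with its steel toe (54 mm long, 43-51 mm above bench); 0 = over the moulding, + = counter-clockwise from above. Seized: hard stops 0.05 to 0.5 rad to either side, unequal, unknown; 0.06 N m between them. Turned fully to alternate stops, the arc widens about 0.04 rad each time; after several reversals it turns free counter-clockwise to 1.7. Must end beyond 1.15.
- handle (a joint): Elastic twist (rad) of the slim stem between T-handle and spindle: 6 N m per rad, 0 at rest, + when the handle is turned counter-clockwise of the spindle. It is overstrained beyond 0.09 rad (0.54 N m) either way; a torque of 0.2 to 0.3 N m (0.03 to 0.05 rad) shows that a stop is reached.
- moulding_centre (a point): Centre of the loose piece of gilt picture-frame moulding, 136 mm long (x axis) x 28 mm wide (y axis) x 25 mm high (z axis up), 0.15 kg; the sides are flat up to 17 mm from its underside, above that it is 20 mm wide. Half-way up: 12.5 mm above its underside.
- pad_top (a point): Centre of the upper face of the fixed blue felt pad, 200 mm (x axis) x 160 mm (y axis), 6 mm thick, its top 6 mm above the bench. To the left or right of the jig; a wooden tool tray 180 x 120 x 30 mm lies on the other side.
- jar: Bystander: jar with a white cap, 52 mm across, 60 mm high, origin under its centre.
- tape: Bystander: roll of green tape lying flat, 90 mm across, 24 mm high, origin under its centre.
- glue: Bystander: yellow glue bottle with a red cap, 56 mm across, 150 mm high, origin under its centre.
Mind the look-alikes: they are no part of the job. There is more than one size of the part that bears moulding_centre; the job needs the smallest.

How it is judged (in metres and radians):
On the way, in this order (a step that is already met when the one before it is completed fails the run):
1. the hold-down has broken free: its toe stands beyond 0.6 rad (value of joint toe above 0.6 rad), for 0.05 s.
2. the toe is turned clear of the moulding, beyond 1.15 rad (value of joint toe above 1.15 rad), for 0.2 s.
3. the moulding is lifted out of the jig (height (world z) of moulding_centre above 0.05 m), for 0.1 s.
At the end, for the whole second after the job is handed in: The toe stands beyond 1.15 rad, clear of the moulding's nest; the moulding lies flat and right way up on the felt pad (tilt under 0.1 rad), its centre within 35 mm of the pad's centre, released and at rest (value of joint toe above 1.15 rad and horizontal distance between moulding_centre and pad_top below 0.035 m and z of moulding_centre in the frame of pad_top between 0.008 and 0.017 m and angle between moulding_centre's own z axis and vertical below 0.1 rad and velocity of joint toe below 0.05 rad/s); the robot touches nothing.
It fails at once if the stem is wrung: twisted beyond 0.09 rad (0.54 N m) (value of joint handle above 0.09 rad or value of joint handle below -0.09 rad).
It fails at once if the moulding is dropped (falls free faster than 0.5 m/s) (height (world z) of moulding_centre above 0.02 m and linear speed of moulding above 0.5 m/s and not (contact force between the fingers and moulding above 0.1 N)).
It fails at once if the jar is pushed more than 20 mm (distance of jar from where it was at the start of the episode above 0.02 m).
It fails at once if the tape roll is pushed more than 20 mm (distance of tape from where it was at the start of the episode above 0.02 m).
It fails at once if the glue bottle is pushed more than 20 mm (distance of glue from where it was at the start of the episode above 0.02 m).
It also fails if it takes over 72 s, if anything falls off the work surface, if the arm or the gripper's body presses on something with over 40 N, if the wrist force passes 120 N, or if a joint passes its speed limit or range.

## Working session

There is one attempt and no reset: what is moved stays moved. The work goes in short steps, each a Python script; the robot and the scene stay as the last script left them, time stands still between calls to the robot, and variables do not carry over. Pictures are saved under pics/ and viewed, about 8 in all and at most 12, crops included, and the job is handed in when it is done.

```bash
mkdir -p pics; ls; python3 - <<'E'
from bench import bot, imaging
import cv2
for n in("top","side"):
    cv2.imwrite(f"pics/{n}0.png",imaging.capture(n)); m=imaging.camera_model(n); print(n,m)
s=bot.get_state(); print(s)
E
```

```text
pics
top {'K': array([[445.72488853,   0.        , 319.01317178],
       [  0.        , 445.72488853, 232.78000138],
       [  0.        ,   0.        ,   1.        ]]), 'k1': 0.0011996931080775705, 'position': array([ 424.59329307,    7.59847398, 1190.29988821]), 'rotation': array([ 0.11648634, -0.00385524, -1.5457166 ])}
side {'K': array([[496.60436805,   0.        , 321.69366681],
       [  0.        , 496.60436805, 247.86776941],
       [  0.        ,   0.        ,   1.        ]]), 'k1': -0.04811201969896353, 'position': array([515.49012087, 832.57959915, 697.93763804]), 'rotation': array([ 0.95324072, -0.01256901, -3.10035697])}
{'t': 0.1, 'qpos': array([ 1.19179991e+00,  3.26895254e-01, -1.93446111e-01,  1.05197792e+00,
       -1.95386071e-07,  1.43658499e+00]), 'joint_velocities': array([ 0.00127037, -0.00212806,  0.00100909, -0.00033502,  0.00131519,
        0.00016438]), 'effort': array([ 1.15877388e-03, -4.44239295e+01,  2.63038641e+01,  7.87796394e-03,
       -1.50628503e-04, -5.30805096e-06]), 'tcp_pos': array([133.10242324, 533.14372836, 230.58057773]), 'orientation': array([-3.14008337e+00, -2.03591093e-04,  2.89680742e+00]), 'contact_force': array([ 0.03851565,  0.58858405, -0.51707284]), 'wrist_torque': array([ 0.04667022,  0.00972904, -0.00276713]), 'opening': 1.0020718702305451}
```

View pics/top0.png

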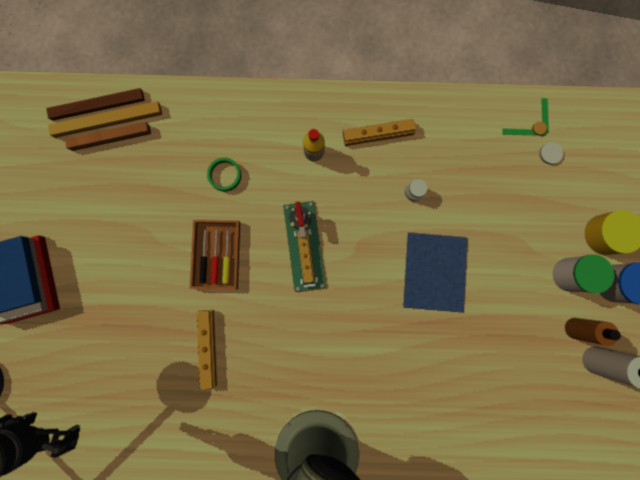

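View pics/side0.png

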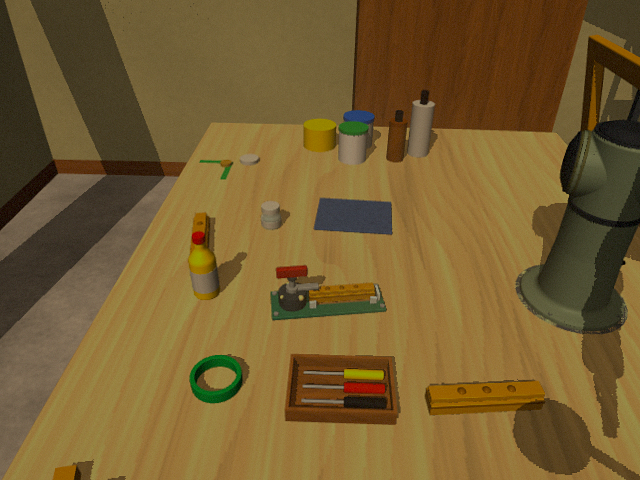

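Top view: the jig's moulding is at (305,260) and the red handle at (298,212). The look-alike mouldings are at (380,132) and (205,350), with wood strips at (100,115). Other red items are the glue cap (313,134) and a screwdriver in the tray (214,270). The pad is at (436,272), the jar at (417,190), the tape at (224,175) and the glue at (314,145). I choose the piece in the jig, which is also the shortest, and will measure it and check it in a close crop.

```bash
cat > h.py <<'E'
from bench import bot, solve_ik, imaging
import numpy as np, cv2
from scipy.spatial.transform import Rotation as Ro
def world(n,uv,z):
    m=imaging.camera_model(n); k=np.array([m["k1"],0,0,0,0])
    p=cv2.undistortPoints(np.array(uv,float).reshape(-1,1,2),m["K"],k)[:,0]
    d=np.c_[p[:,0],-p[:,1],-np.ones(len(p))]@Ro.from_euler("xyz",m["rotation"]).as_matrix().T
    c=m["position"]; return (c+d*((z-c[2])/d[:,2])[:,None])[:,:2]
def project(n,X):
    m=imaging.camera_model(n); q=(np.array(X,float).reshape(-1,3)-m["position"])@Ro.from_euler("xyz",m["rotation"]).as_matrix()
    q=q*[1,-1,-1]; return cv2.projectPoints(q,np.zeros(3),np.zeros(3),m["K"],np.array([m["k1"],0,0,0,0]))[0][:,0]
E
python3 - <<'E'
from h import *
im=cv2.imread("pics/top0.png"); hsv=cv2.cvtColor(im,cv2.COLOR_BGR2HSV)
def seg(roi,lo,hi,z,name,n="top",img=None):
    x0,y0,x1,y1=roi; h=hsv if img is None else img
    m=cv2.inRange(h[y0:y1,x0:x1],lo,hi); c=max(cv2.findContours(m,0,1)[0],key=cv2.contourArea)+[x0,y0]
    r=cv2.minAreaRect(c); b=world(n,cv2.boxPoints(r),z); e=[b[1]-b[0],b[2]-b[1]]; L=max(e,key=np.linalg.norm)
    print(name,"px",np.round(r[0],1),"ctr",b.mean(0).round(1),"size",[round(np.linalg.norm(v),1) for v in e],"yaw",round(np.arctan2(L[1],L[0]),3))
seg((395,225,475,320),(95,50,20),(130,255,255),6,"pad")
seg((280,195,330,300),(55,60,20),(95,255,255),8,"plate")
seg((285,195,315,235),(0,170,60),(4,255,255),100,"handle")
seg((290,230,325,290),(10,150,60),(30,255,255),39,"mould")
t=cv2.resize(im[190:300,270:340],None,fx=5,fy=5,interpolation=2)
s=cv2.resize(cv2.imread("pics/side0.png")[255:325,262:392],None,fx=3.4,fy=3.4,interpolation=2)
o=np.zeros((555,800,3),np.uint8); o[:550,:350]=t; o[:s.shape[0],352:352+s.shape[1]]=s[:,:448]; cv2.imwrite("pics/crop1.png",o)
E
```

```text
pad px [435.2 272.1] ctr [ 467.2 -304.1] size [np.float64(198.2), np.float64(158.4)] yaw -0.06
plate px [304. 246.] ctr [527.8  45.9] size [np.float64(80.7), np.float64(229.9)] yaw -2.981
handle px [298.9 214. ] ctr [597.8  57.5] size [np.float64(12.6), np.float64(56.8)] yaw -2.949
mould px [305.3 256.1] ctr [498.3  40.5] size [np.float64(28.7), np.float64(134.7)] yaw -2.973
```

View pics/crop1.png

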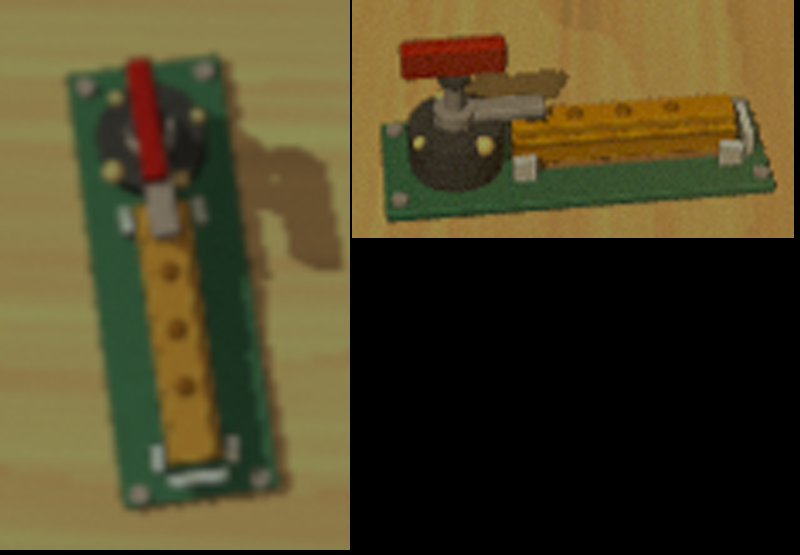

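The crop confirms the choice: the gilt piece sits in the green jig with the steel toe over its post-side end (crop px 163,210), under the red T-handle (147,120). The post is at about (598, 57.5) and the jig's yaw is about 0.17. I'll approach above the handle and check the wrist headroom and step timing.

```bash
python3 - <<'E'
from h import *
P=(598,57.5); 
for a in (0.17,0.17-np.pi):
    print(a,[None if (q:=solve_ik([*P,72],[np.pi,0,a+d])) is None else q.round(2) for d in (-.6,0,1.4,1.7)])
print("glue,jar,tape", world("top",[(314,155),(418,193),(224,175)],10).round(0))
E
```

```text
0.17 [array([-0.03,  0.56, -0.26,  0.75,  0.  , -2.74]), array([-0.03,  0.56, -0.26,  0.75,  0.  ,  2.94]), array([-0.03,  0.56, -0.26,  0.75,  0.  ,  1.54]), array([-0.03,  0.56, -0.26,  0.75,  0.  ,  1.24])]
-2.971592653589793 [array([-0.03,  0.56, -0.26,  0.75,  0.  ,  0.4 ]), array([-0.03,  0.56, -0.26,  0.75,  0.  , -0.2 ]), array([-0.03,  0.56, -0.26,  0.75,  0.  , -1.6 ]), array([-0.03,  0.56, -0.26,  0.75,  0.  , -1.9 ])]
glue,jar,tape [[ 775.   25.]
 [ 678. -258.]
 [ 714.  267.]]
```

```bash
python3 - <<'E'
from h import *
P=(598,57.5); a=0.17-np.pi
T=lambda:bot.get_state()["t"]
bot.move_ptp([*P,180],[np.pi,0,a]); print(T()); bot.grip(0.5); print(T())
q=np.array(bot.get_state()["qpos"]); q0=solve_ik([*P,180],[np.pi,0,a]); print(q-q0)
for d in (.01,.03,.1,0):
    t=T(); qq=q0.copy(); qq[5]+=d; bot.move_j(qq); s=bot.get_state(); print(d,T()-t,s["qpos"][5]-q0[5],s["wrist_torque"].round(3))
t=T(); bot.movel([*P,180],rot=[np.pi,0,a+.03]); print("movel",T()-t, bot.get_state()["orientation"])
cv2.imwrite("pics/side1.png",imaging.capture("side")[150:340,180:420])
cv2.imwrite("pics/top1.png",imaging.capture("top")); s=bot.get_state(); print(s)
E
```

```text
2.475
2.9667
[ 1.44547133e-04 -3.73052049e-05  2.64168267e-06 -1.38533301e-05
  4.00339950e-05  3.75031808e-05]
0.01 0.25 0.01006802742223395 [ 0.017  0.006 -0.004]
0.03 0.25 0.02975856033971544 [ 0.027 -0.024  0.043]
0.1 0.25 0.09820358715774642 [ 0.025 -0.024  0.019]
0 0.25 0.0013893016398627278 [0.017 0.009 0.092]
movel 0.25000000000000044 [ 3.14158747e+00 -3.80323894e-05 -2.94299601e+00]
{'t': 4.3167, 'qpos': array([-2.69476666e-02,  4.55760717e-01, -1.32134696e-01,  9.82896594e-01,
        8.88448864e-06, -2.25981352e-01]), 'joint_velocities': array([ 9.42087011e-04,  8.29384458e-04, -4.91216587e-05,  2.81832182e-04,
       -3.55299107e-03, -4.17181615e-03]), 'effort': array([ 1.32307327e-03, -5.03584456e+01,  2.55597210e+01,  1.00932150e-03,
       -1.79486874e-04,  5.77235172e-03]), 'tcp_pos': array([598.00580978,  57.51066663, 179.98614896]), 'orientation': array([ 3.14158496e+00,  6.20158025e-06, -2.94255897e+00]), 'contact_force': array([ 0.26712475, -0.23404637,  0.04249686]), 'wrist_torque': array([ 0.01716097, -0.05365168,  0.02972533]), 'opening': 0.4992005901241748}
```

```bash
cat >> h.py <<'E'
def tau(n=4):
    v=[]
    for _ in range(n): bot.dwell(0.01); v.append(bot.get_state()["wrist_torque"][2])
    return float(np.mean(v))
E
python3 - <<'E'
from h import *
P=(598,57.5); a=0.17-np.pi
bot.movel([*P,72],rot=[np.pi,0,a],threshold=15); bot.dwell(.15); s=bot.get_state()
print(s["tcp_pos"],s["contact_force"].round(2),"tare",tau())
bot.grip(0.0,60); bot.dwell(.1); s=bot.get_state(); print(s["t"],s["opening"],s["tcp_pos"],s["orientation"],s["contact_force"].round(2),s["wrist_torque"].round(3),tau())
E
```

```text
[598.9820254   57.48680035  73.25626876] [-0.47 -0.14  0.65] tare -0.0016611565729575829
5.8417 0.14348986059351374 [598.15364459  58.87257026  72.71829876] [ 3.13915621e+00  1.16088014e-03 -2.97051631e+00] [-1.43  5.43  5.7 ] [0.926 0.315 0.036] 0.07246129470715668
```

```bash
cat >> h.py <<'E'
P=(598,59.2); A=0.17-np.pi; TARE=0.0
def turn(th): bot.movel([*P,72],rot=[np.pi,0,A+th])
def rock(th,sgn,lim,known=None,step=.02,hard=.25):
    """turn from th towards sgn until the torque shows a stop; returns (th, torque at the end, stop found)"""
    if known is not None and sgn*(known-th)>.06:            # fast up to just short of the last stop
        th=known-sgn*.06; turn(th)
        if abs(tau())>hard: return th,tau(),True
    while abs(th)<lim:
        t=tau()
        if t*-sgn>hard: return th,t,True
        th+=sgn*(step if -sgn*t<.12 else .012); turn(th)
    return th,tau(),False
E
python3 - <<'E'
from h import *
turn(0); s=bot.get_state(); print(s["contact_force"].round(2),tau(8))
th=0.
for i in range(8):
    th+=.015; turn(th); t=tau(); print(round(th,3),round(t,3),bot.get_state()["orientation"][2].round(3)-A)
    if abs(t)>.2: break
print(bot.get_state()["t"],bot.get_state()["contact_force"])
E
```

```text
[-2.    0.6   5.74] 0.05520078912566382
0.015 -0.026 0.014592653589793336
0.03 -0.053 0.029592653589793017
0.045 -0.03 0.04459265358979314
0.06 -0.004 0.059592653589793265
0.075 -0.021 0.07459265358979339
0.09 -0.066 0.08959265358979307
0.105 -0.041 0.1045926535897932
0.12 -0.04 0.11959265358979332
8.4583 [-2.27467333  0.29246881  5.11262375]
```

```bash
python3 - <<'E'
from h import *
import json
th=.12; stops={1:None,-1:None}
for sgn in (1,-1):
    th,t,ok=rock(th,sgn,.62); stops[sgn]=th; print(sgn,round(th,3),round(t,3),ok,bot.get_state()["t"],bot.get_state()["contact_force"].round(1))
    if not ok: break
json.dump([th,stops[1],stops[-1]],open("s.json","w"))
E
```

```text
1 0.42 -0.296 True 13.3083 [-1.4 -2.2  4.6]
-1 -0.384 0.301 True 25.525 [-1.3  2.6  6.1]
```

```bash
python3 - <<'E'
from h import *
import json
th,a,b=json.load(open("s.json")); stops={1:a,-1:b}; sgn=1; free=False; m=.045
T=lambda:bot.get_state()["t"]
for i in range(8):
    k=stops[sgn]; th=k-sgn*m; turn(th); t=tau(3); t0=T()
    while -sgn*t<.25:
        if sgn*(th-k)>.13: free=True; break
        th+=sgn*(.025 if -sgn*t<.12 else .013); turn(th); t=tau(3)
    stops[sgn]=th; print(sgn,round(th,3),round(t,3),round(t0,2),round(T(),2),"free" if free else ""); m=.02
    json.dump([th,stops[1],stops[-1]],open("s.json","w"))
    if free or T()>48: break
    sgn=-sgn
E
```

```text
1 0.503 -0.32 26.46 28.66 
-1 -0.454 0.255 29.7 31.35 
1 0.633 -0.044 32.46 34.11 free
```

```bash
python3 - <<'E'
from h import *
th=.633
for th in (.66,.69,.72,.76,.8,.85,.9,.95,1.0,1.1,1.2,1.3,1.4):
    turn(th); t=tau(2); 
    if abs(t)>.22: print("STOP",th,t); break
print(th,t,bot.get_state()["t"],bot.get_state()["orientation"][2]-A)
E
```

```text
1.4 0.02828145419254382 37.575 1.397765063573611
```

```bash
python3 - <<'E'
from h import *
bot.grip(0.5); bot.movel([*P,150],max_speed=250)
M=(497.8,41.2)
bot.move_ptp([*M,150],[np.pi,0,A]); s=bot.get_state(); print(s["t"],s["opening"])
im=imaging.capture("side"); cv2.imwrite("pics/side2.png",cv2.resize(im[140:340,220:420],None,fx=3,fy=3))
print(project("side",[[497.8,41.2,39],[598,59,89]]))
E
```

```text
39.6667 0.49989084574283416
[[342.02202528 286.70744618]
 [292.36374617 271.24230982]]
```

View pics/side2.png

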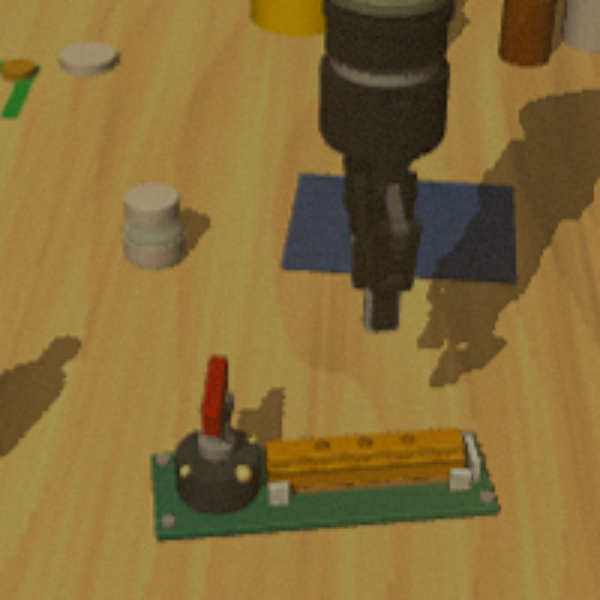

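The handle now stands across the jig at (215,395) in the crop. The toe is off the moulding, whose middle hole at (365,443) matches my projection at (366,440). I'll grasp it there.

```bash
python3 - <<'E'
from h import *
M=(497.8,41.2)
def st(l): s=bot.get_state(); print(l,round(s["t"],2),round(s["opening"],3),s["tcp_pos"].round(1),s["contact_force"].round(1))
bot.movel([*M,60],rot=[np.pi,0,A]); hit=bot.movel([*M,15.5],max_speed=60,threshold=12); st(("down",hit))
bot.grip(0.0,50); bot.dwell(.1); st("grip")
x,y,z=bot.get_state()["tcp_pos"]
bot.movel([x,y,45],max_speed=50); st("up"); bot.movel([x,y,130]); st("up2")
im=imaging.capture("side"); cv2.imwrite("pics/side3.png",cv2.resize(im[140:340,220:420],None,fx=3,fy=3))
E
```

```text
('down', False) 41.36 0.5 [498.   41.2  15.6] [ 0.7  1.  -0.9]
grip 41.73 0.314 [498.3  41.2  16.1] [-0.7  0.4  6.6]
up 42.48 0.313 [498.3  41.2  45. ] [-0.1 -0.3 -1. ]
up2 43.19 0.314 [497.7  41.2 129.3] [-0.3  0.3 -1. ]
```

View pics/side3.png

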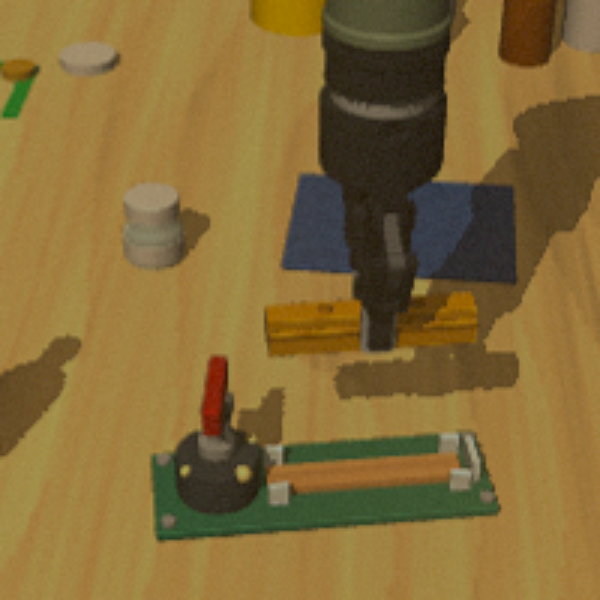

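The moulding is held level at crop (370,325), and the nest is empty. Next I lay it on the pad.

```bash
python3 - <<'E'
from h import *
def st(l): s=bot.get_state(); print(l,round(s["t"],2),round(s["opening"],3),s["tcp_pos"].round(1),s["contact_force"].round(1))
D=(467.2,-304.1); R=[np.pi,0,-np.pi-.06]
bot.movel([*D,130],rot=R,max_speed=150); st("over")
bot.movel([*D,20],max_speed=100); st("low")
hit=bot.movel([*D,6.5],max_speed=15,threshold=4); st(("touch",hit))
bot.grip(0.5); bot.dwell(.2); st("open")
bot.movel([*D,60],max_speed=80); bot.movel([*D,200],max_speed=250)
bot.move_ptp([330,-60,250],R); st("clear")
a=imaging.capture("top"); b=imaging.capture("side")
o=np.zeros((560,800,3),np.uint8); o[:480,:360]=cv2.resize(a[220:340,390:480],None,fx=4,fy=4); o[:360,365:800]=cv2.resize(b[180:300,270:415],None,fx=3,fy=3); cv2.imwrite("pics/end.png",o); cv2.imwrite("pics/topend.png",a)
h=cv2.cvtColor(a,cv2.COLOR_BGR2HSV)[220:340,395:480]; m=cv2.inRange(h,(8,120,40),(32,255,255)); c=max(cv2.findContours(m,0,1)[0],key=cv2.contourArea)+[395,220]
r=cv2.minAreaRect(c); print(r,world("top",[r[0]],25))
E
```

```text
over 45.7 0.31 [ 467.3 -303.5  130. ] [-1.   0.1 -1.7]
low 46.95 0.313 [ 467.7 -304.5   20.6] [-0.2 -0.8 -1.1]
('touch', True) 47.69 0.316 [ 467.  -304.     8.1] [-0.8  1.   4.3]
open 48.19 0.502 [ 466.3 -303.3    7.3] [ 0.5  0.  -0.1]
clear 50.81 0.501 [330.9 -60.7 249.9] [ 0.1 -0.3  0.3]
((437.0, 326.0), (26.0, 84.0), 90.0) [[ 327.48364492 -302.84489884]]
```

View pics/end.png

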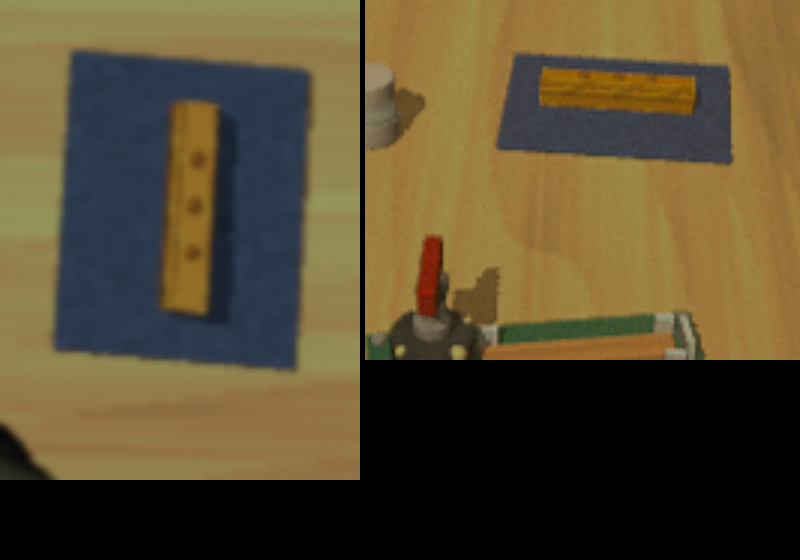

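The picture shows the moulding upright in the middle of the pad: its centre is at crop (190,208) against the pad's (183,210), about 4 mm off. The handle is still across the jig. My colour fit picked up bench wood at (437,326), not the moulding, so I discard that number.

```bash
python3 -c "
from bench import bot
bot.sign_off(); print(bot.get_state()['t'])"
```

```text
the job is handed in; nothing more can be done
the job is handed in; nothing more can be done
```

I broke the hold-down free, turned it clear and laid the moulding on the felt pad. I handed the job in at about 51 s of the 72 s allowed. The sign-off gives no verdict, so the result rests on my own checks.

- **Freeing the hold-down:** I reversed at each stop at 0.25–0.32 N m, which is below the 0.54 N m limit. It broke free after four stops, and I turned the handle to 1.4 rad counter-clockwise. I did not measure the toe angle directly, but the pictures show the handle across the jig and the toe off the moulding.
- **Moving the moulding:** I lifted it level out of the jig and lowered it until it touched the pad with about 4 N. I then released it and backed the arm away.
- **Last checks:** The final pictures show the moulding right way up, about 4 mm from the pad's centre. The arm is clear, with almost no force on the tool.
- **Check that failed:** The automatic colour fit of the moulding's final position locked onto the bench wood, giving (327, -303). I discarded it and read the position from the picture instead.
- **Not checked:** I did not re-measure the jar, tape roll or glue bottle. I planned the path clear of them and felt no unexpected contact.

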